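# Reset the tripped starter lever

### The arm

A 6-joint arm with a two-finger parallel gripper is mounted at the origin on a cart in front of the work surface, level with it; the furniture and walls round the work are solid. World frame = base frame: x ahead of the robot, y to its left, z up, the work surface at z = 0. Lengths are in m, angles in rad, forces in N, time in s.
With the tool pointing down it reaches from about 0.25 to 0.725 m from the base axis. Payload 4 kg.
Tool frame: the origin (TCP) lies between the finger pads; the fingertips stand 17 mm ahead of it and the grasp point (between the pads) lies 2 mm behind it; z points along the fingers, y is the direction in which the jaws open and shut (so a half turn about z gives the same grasp; the last joint's range is limited). The gripper opens to 85 mm and grips with 20 to 120 N. Pads are 22 mm wide; open, the fingers measure 114 mm over their backs; the gripper's body (76 mm by 85 mm) begins 54 mm behind the grasp point. The pads swing forward as they close: fully open they stand 13 mm farther back than shut.
Start: joints at [1.303, 0.241, 0.005, 1.335, 0, 1.571], TCP at [0.132, 0.482, 0.248] pointing down, gripper open.
Joint ranges: [-2.72, 2.72], [-1.05, 1.87], [-1.09, 1.28], [-1.99, 2.15], [-1.42, 1.44], [-3.14, 3.14]. Speed limits (rad/s): [2.79, 2.79, 3.14, 3.14, 3.14, 3.14].

### API

Orientations are given as a unit quaternion [x, y, z, w].
In Python, from workcell import readout, viewer, order gives the robot as it stands. The module is installed in compiled form; this text tells all that it offers.
- The arm moves only by the shell command python3 -m crank 'ROWS'. ROWS is text: rows parted by semicolons, each of 7 numbers parted by spaces: the shift along the tool's x, y, z in m, then the turn, a rotation vector about the tool's x, y, z in rad, then the gripper's target within -1 to 1 (shut at 1, half-way at 0, fully open at -1). A call has 1 to 20 rows; each row shifts and turns the pose as measured when the row begins, along the tool's axes as they then stand; what a row does not reach is not made up. A row lasts 1/12 s, in which the tool goes at most 41.7 mm and 7.16 degrees, less where a joint would pass 70% of its speed; a pose out of reach is approached as far as the arm can. A call with a gripper value outside its range is refused whole. The fingers move at their own pace and stop on an object; the grip force is fixed at half the most. Time passes only in rows, so rows that do not move let the fingers close. It gives the time, the measured TCP pose, the force and the opening at its end, in the units of the state.
- readout.get_obs(): the state, without advancing time (a new reading comes with each control period).
- viewer.camera(name): name is "scene" or "top" or "wrist"; returns the picture (384x512x3 uint8, red, green, blue); there is no depth.
- viewer.calibration(name): a dict with "fx", "fy", "cx", "cy" (pixels), "eye" and "rotation" of the camera in the world. Camera axes: x right, y down, z forward; pixel columns grow to the right and rows downward; lengths in m; the calibration is good to about 2 mm. A picture is of the moment at which its call begins: read the wrist's pose just before it. calibration takes no time and is no camera call; for the wrist camera it gives the pose at the moment of the call.
- order.job_done(): hands the job in, once; it reports no verdict.
The state is a dict: "clock": time; "joint_pos": joint angles; "joint_vel": joint speeds; "tau": joint torques, N m; "eef_pos": TCP position; "tool_rot": TCP orientation; "ft_force": force on the tool from outside, world axes, zero at the start; "ft_torque": the same for the moment, N m; "grip_width": finger opening in m.
Only numpy, scipy, OpenCV 4.12 (cv2) and the standard library are available. Lean on these libraries where they do the work, as an engineer would, in place of code of your own. Each camera call takes 0.05 s, during which the arm holds its last target. There are 200 camera calls.

### The job

One of the two motor starter boxes on the bench has tripped: its lever hangs in the middle and its window shows red. Reset it: push its lever to the off side (towards the robot), on against the reset spring until the window turns green, then throw the lever fully over to the on side and let go of it. Go by feel: the spring comes in at a different place each time and takes a firm push of about 16 N; never push a lever with more than 22 N, and leave the other starter switched on.

Things in the scene. Friction and masses are not known exactly. Their poses are not given: they have to be found in the camera images.
- board: Wooden board fixed to the bench, 190 x 200 x 10 mm, that carries two alike grey starter boxes side by side, 90 mm between centres; which of the two is tripped varies. Boxes: 90 mm tall, on top of the board; only the levers rise more than 8 mm above them. Origin on the bench, x axis as the boxes'.
- trip_unit: The tripped starter, a fixed grey box 150 (x) x 70 (y) x 90 mm. Origin: on its underside below the lever's pivot, box from -85 to +65 mm in x. The lever swings along its x: -x (towards the robot, give or take the yaw) is off, +x is on. On top at the -x end, in a black cover, a window 8 x 14 mm: red when tripped, green when reset.
- trip_lever (a joint): Tripped lever's angle, rad: 0 upright, negative off (-x), positive on (+x). Starts near 0, rubs with about 1.5 N, stays where left. While red, a pawl blocks it at 0.06 to 0.35. Off side: after 3 to 5 N of drag from the flag, the reset spring comes in somewhere from -0.18 to -0.47 (hidden, varies), a bit over 1 N per mm at the grip; green by 14 N; springs back a few mm when released. On is above 0.45.
- trip_lever_grip (a point): Centre of the tripped lever's grip, on the lever's axis, 110 mm from the pivot; the pivot is 28 mm above the box's origin, its axis along the box's y. The grip is black, round, 21 mm thick, from 80 to 136 mm from the pivot, on a 10 mm rod. At on (once reset) the lever meets a rubber buffer at 0.52 rad, 1 to 2 N per mm, and springs back to it from beyond.
- trip_flag (a joint): Flag in the tripped starter's window, m: 0 red; the lever slides it to green as it is pushed against the reset spring. All green, and reset, is above 0.007; it may go on to 0.012. It stays where it was moved and cannot be reached from outside.
- other_lever (a joint): Angle of the other starter's lever (same build), rad: it stands at on, 0.48 to 0.54, window green, and must stay above 0.4.
- other_lever_grip (a point): Centre of the other lever's grip, 110 mm from its pivot.

How it is judged:
On the way, in this order (a step that is already met when the one before it is completed fails the run):
1. the tripped lever is pushed off against its reset spring until the flag is at green (value of joint trip_flag above 0.007 m and value of joint trip_lever below -0.15 rad), for 0.1 s.
2. the lever is thrown over to on (value of joint trip_lever above 0.45 rad), for 0.2 s.
At the end, for the whole second after the job is handed in: the lever that had tripped stands at on (above 0.45 rad), its flag is at green (above 0.007 m), and the other lever is still on (above 0.4 rad) (value of joint trip_lever above 0.45 rad and value of joint trip_flag above 0.007 m and value of joint other_lever above 0.4 rad); the robot touches nothing.
It fails at once if a lever is pushed with more than 22 N (contact force between any of the fingers, the arm and trip_lever above 22 N or contact force between any of the fingers, the arm and other_lever above 22 N).
It fails at once if the other starter is switched off (value of joint other_lever below 0.4 rad).
It also fails if it takes over 61 s, if anything falls off the work surface, if the arm or the gripper's body presses on something with over 40 N, if the wrist force passes 120 N, or if a joint passes its speed limit or range.

## Working session

There is one attempt and no reset: what is moved stays moved. The work goes in short steps, Python scripts to look and compute and a shell command to move; the robot and the scene stay as the last step left them, time stands still between calls to the robot, and variables do not carry over. Pictures are saved under pics/ and viewed, about 8 in all and at most 12, crops included, and the job is handed in when it is done.

```bash
mkdir -p pics; python3 - <<'E'
from workcell import readout, viewer
import cv2, numpy as np
o=readout.get_obs(); print(o)
ims=[]
for n in("top","scene"):
    c=viewer.calibration(n); print(n,c); im=viewer.camera(n)[:,:,::-1]; cv2.imwrite(f'pics/{n}0.png',im); ims.append(im)
cv2.imwrite('pics/both.png',np.vstack(ims)[:, :])
E
```

```text
{'clock': 0.0, 'joint_pos': array([ 1.30301185e+00,  2.41429546e-01,  3.71756451e-03,  1.33516421e+00,
       -8.55412288e-06,  1.57079792e+00]), 'joint_vel': array([-0.00078696, -0.00098065, -0.00162959,  0.00040194,  0.00073463,
        0.00082874]), 'tau': array([ 4.29157208e-04, -3.72323370e+01,  2.52406508e+01,  1.70413591e-02,
       -5.37267272e-05, -9.14544493e-07]), 'eef_pos': array([0.13214507, 0.48161395, 0.24740208]), 'tool_rot': array([ 1.33493258e-01,  9.91049176e-01, -1.03119698e-03, -1.34583772e-04]), 'ft_force': array([-0.01156871, -0.411699  , -0.07347399]), 'ft_torque': array([-0.01841466, -0.01999591, -0.01434449]), 'grip_width': 0.08553261403475798}
top {'fx': 396.62776649368533, 'fy': 396.62776649368533, 'cx': 252.2520310817458, 'cy': 182.77685129693452, 'eye': array([ 0.42981712, -0.20285396,  0.97396145]), 'rotation': array([-0.70387603,  0.70800937, -0.02930001,  0.04922159])}
scene {'fx': 405.10755817328715, 'fy': 405.10755817328715, 'cx': 254.76252955473936, 'cy': 189.7915963842374, 'eye': array([-0.03909522, -0.66749276,  0.55168726]), 'rotation': array([ 0.78847714, -0.35878372,  0.20369115, -0.4561666 ])}
```

View pics/top0.png

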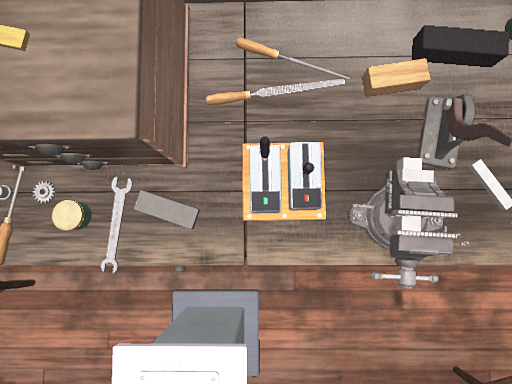

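View pics/scene0.png

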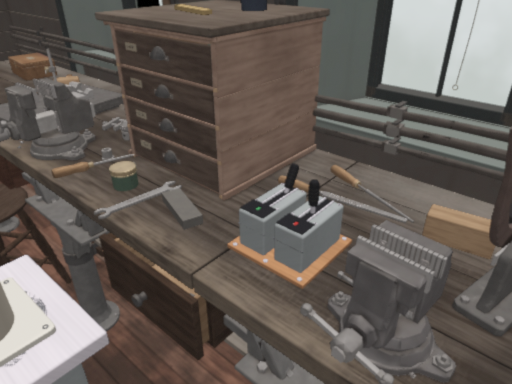

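The top view shows the tripped (right, -y) box: red window at about (306,198), lever upright at (308,167). The other box has its green window at (266,201). Its lever leans forward to on.

```bash
cat > h.py <<'E'
import cv2, numpy as np
from scipy.spatial.transform import Rotation as R
from workcell import viewer, readout
def ray(c,px):
    d=R.from_quat(c['rotation']).apply([(px[0]-c['cx'])/c['fx'],(px[1]-c['cy'])/c['fy'],1]); return np.array(c['eye']),d
def plane(c,px,z):
    e,d=ray(c,px); return e+d*(z-e[2])/d[2]
def cen(m,roi):
    k=np.zeros_like(m); x0,y0,x1,y1=roi; k[y0:y1,x0:x1]=m[y0:y1,x0:x1]
    n,l,s,c=cv2.connectedComponentsWithStats(k)
    i=1+np.argmax(s[1:,4]); return c[i],s[i]
def masks(im):
    h=cv2.cvtColor(im,cv2.COLOR_BGR2HSV)
    red=cv2.inRange(h,(0,150,90),(8,255,255))|cv2.inRange(h,(172,150,90),(180,255,255))
    return red,cv2.inRange(h,(40,120,90),(85,255,255))
E
python3 - <<'E'
from h import *
P={}
for n,roi in(("top",(240,180,330,215)),("scene",(240,180,350,250))):
    c=viewer.calibration(n); im=cv2.imread(f'pics/{n}0.png'); r,g=masks(im)
    for k,m in(("red",r),("green",g)):
        q,s=cen(m,roi); print(n,k,q,s,plane(c,q,.1).round(4)); P[n,k]=ray(c,q)
    if n=="top":
        h=cv2.cvtColor(im,cv2.COLOR_BGR2HSV); o=cv2.inRange(h,(8,130,150),(22,255,255)); k=np.zeros_like(o);k[135:225,235:335]=o[135:225,235:335]
        pts=cv2.findNonZero(k); b=cv2.boxPoints(cv2.minAreaRect(pts)); print([plane(c,p,.01).round(4) for p in b])
        blk=cv2.inRange(im,(0,0,0),(45,45,45)); q,s=cen(blk,(298,155,318,178)); print('lever',q,s,plane(c,q,.15).round(4))
for k in("red","green"):
    (e1,d1),(e2,d2)=P["top",k],P["scene",k]
    t=np.linalg.lstsq(np.c_[d1,-d2],e2-e1,rcond=None)[0]; print(k,(e1+d1*t[0]).round(4),(e2+d2*t[1]).round(4))
top=cv2.imread('pics/top0.png')[130:230,230:340]; cv2.imwrite('pics/c.png',cv2.resize(top,None,fx=6,fy=6)[:600])
E
```

```text
top red [305.95 197.  ] [305 194   3   7  20] [ 0.495  -0.2965  0.1   ]
top green [265.52173913 200.52173913] [264 198   4   6  23] [ 0.4878 -0.2075  0.1   ]
[array([ 0.6367, -0.1493,  0.01  ]), array([ 0.6373, -0.3535,  0.01  ]), array([ 0.4479, -0.3513,  0.01  ]), array([ 0.4462, -0.1516,  0.01  ])]
lever [306.30555556 169.22222222] [303 163  11  11  36] [ 0.5495 -0.293   0.15  ]
scene red [295.5 222.9] [294 222   4   3  10] [ 0.5007 -0.2957  0.1   ]
scene green [257.625 207.75 ] [256 207   4   3   8] [ 0.4939 -0.2039  0.1   ]
red [ 0.4948 -0.2962  0.1029] [ 0.4967 -0.2985  0.1033]
green [ 0.4875 -0.2075  0.1045] [ 0.4886 -0.2086  0.1045]
```

View pics/c.png

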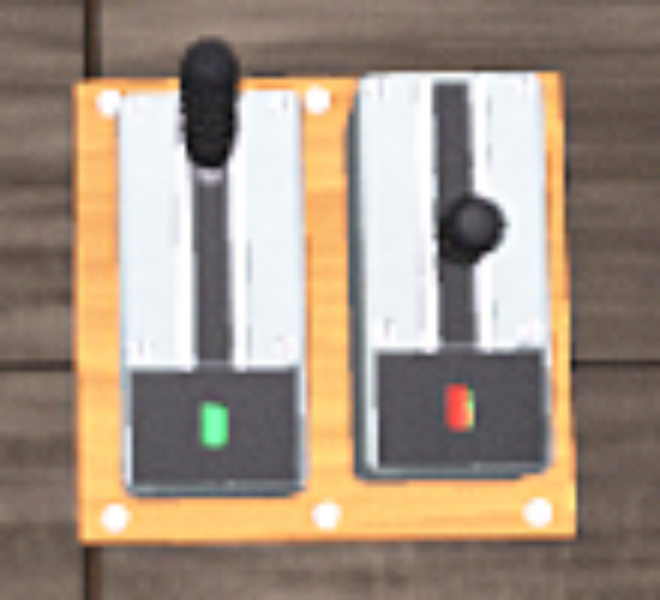

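```bash
python3 - <<'E'
from h import *
c=viewer.calibration("top")
for p in[(305,145),(306.3,187.5),(265.3,157),(265.5,191)]: print(plane(c,p,.1).round(4))
print('grip',plane(c,(309,168),.165).round(4),'chest',plane(c,(187,165),.0).round(3),plane(c,(140,137),.35).round(3))
E
python3 -m crank '-.025 -.0276 0 0 0 0 1;-.025 -.0276 0 0 0 0 1;-.025 -.0276 0 0 0 0 1;-.025 -.0276 0 0 0 0 1;-.025 -.0276 0 0 0 0 1;-.025 -.0276 0 0 0 0 1;-.025 -.0276 0 0 0 0 1;-.025 -.0276 0 0 0 0 1;-.025 -.0276 0 0 0 0 1;-.025 -.0276 0 0 0 0 1'
```

```text
[ 0.6114 -0.2966  0.1   ]
[ 0.516  -0.2977  0.1   ]
[ 0.5851 -0.2078  0.1   ]
[ 0.5089 -0.2076  0.1   ]
grip [ 0.5498 -0.2969  0.165 ] chest [ 0.584 -0.013  0.   ] [ 0.575 -0.004  0.35 ]
clock: 0.93
eef_pos: [0.3026, 0.1411, 0.2426]
tool_rot: [0.125, 0.992, -0.004, -0.002]
ft_force: [0.7, 0.4, 0.0]
grip_width: -0.0001
```

```bash
python3 -m crank '-.0115 -.035 0 0 0 0 1;-.0115 -.035 0 0 0 0 1;-.0115 -.035 0 0 0 0 1;-.0115 -.035 0 0 0 0 1;-.0115 -.035 0 0 0 0 1;-.0115 -.035 0 0 0 0 1;-.0115 -.035 0 0 0 0 1;-.0115 -.035 0 0 0 0 1;-.0115 -.035 0 0 0 0 1;-.0115 -.035 0 0 0 0 1;-.0115 -.035 0 0 0 0 1;-.0115 -.035 0 0 0 0 1;0 0 0 0 0 -.09 1;0 0 0 0 0 -.09 1;0 0 0 0 0 -.08 1'
```

```text
clock: 2.18
eef_pos: [0.3265, -0.3304, 0.2407]
tool_rot: [-0.003, 1.0, -0.002, -0.002]
ft_force: [0.6, 0.1, -0.3]
grip_width: -0.0002
```

```bash
python3 -m crank '-.034 .0042 0 0 0 0 1;-.034 .0042 0 0 0 0 1;-.034 .0042 0 0 0 0 1;-.034 .0042 0 0 0 0 1;-.034 .0042 0 0 0 0 1;-.034 .0042 0 0 0 0 1;-.034 .0042 0 0 0 0 1;-.034 .0042 0 0 0 0 1;0 0 0 0 0 0 1;0 0 0 0 0 0 1'; python3 - <<'E'
from h import *
im=viewer.camera("scene")[:,:,::-1]; cv2.imwrite('pics/s1.png',cv2.resize(im[60:300,180:440],None,fx=2.4,fy=2.4))
E
```

```text
clock: 3.02
eef_pos: [0.6057, -0.2939, 0.2263]
tool_rot: [-0.0, 1.0, 0.002, -0.01]
ft_force: [-0.1, -0.7, 0.7]
grip_width: 0.0001
```

View pics/s1.png

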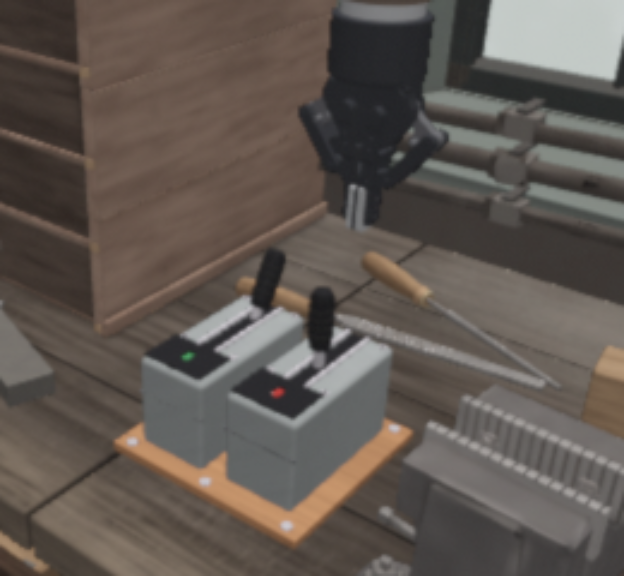

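The gripper tips, at crop (357,222), hover beyond the tripped lever at (320,315). Next I lower them and close in.

```bash
python3 -m crank '0 -.003 .023 0 0 0 1;0 0 .023 0 0 0 1;0 0 .022 0 0 0 1;0 0 0 0 0 0 1;.008 0 0 0 0 0 1;.006 0 0 0 0 0 1;.006 0 0 0 0 0 1;0 0 0 0 0 0 1'; sleep 0; python3 -m crank '.004 0 0 0 0 0 1;.004 0 0 0 0 0 1;.003 0 0 0 0 0 1;0 0 0 0 0 0 1'
```

```text
clock: 3.73
eef_pos: [0.5756, -0.2985, 0.1613]
tool_rot: [0.003, 1.0, 0.002, -0.01]
ft_force: [0.3, 0.3, -0.1]
grip_width: -0.0002
clock: 4.07
eef_pos: [0.5655, -0.2996, 0.1661]
tool_rot: [0.003, 1.0, 0.0, -0.006]
ft_force: [-0.4, -0.3, -0.2]
grip_width: -0.0001
```

```bash
for i in 1; do python3 -m crank '.003 0 .004 0 0 0 1;.003 0 .003 0 0 0 1;0 0 0 0 0 0 1' | head -5; done; python3 -m crank '.003 0 0 0 0 0 1;.003 0 0 0 0 0 1;0 0 0 0 0 0 1';python3 -m crank '.003 0 0 0 0 0 1;.003 0 0 0 0 0 1;0 0 0 0 0 0 1'
```

```text
clock: 4.32
eef_pos: [0.5603, -0.2999, 0.1602]
tool_rot: [0.003, 1.0, -0.001, -0.004]
ft_force: [0.3, -0.6, 0.7]
grip_width: -0.0002
clock: 4.57
eef_pos: [0.5539, -0.2999, 0.1596]
tool_rot: [0.003, 1.0, -0.001, -0.004]
ft_force: [0.9, 0.1, -0.1]
grip_width: -0.0
clock: 4.82
eef_pos: [0.5487, -0.3, 0.1594]
tool_rot: [0.003, 1.0, -0.001, -0.003]
ft_force: [1.1, -0.7, 0.3]
grip_width: 0.0001
```

```bash
python3 -m crank '.003 0 0 0 0 0 1;.003 0 .001 0 0 0 1;0 0 0 0 0 0 1'|grep -E 'eef|force';python3 -m crank '.003 0 0 0 0 0 1;.003 0 .001 0 0 0 1;0 0 0 0 0 0 1'|grep -E 'eef|force'; python3 - <<'E'
from h import *
im=np.ascontiguousarray(viewer.camera("scene")[:,:,::-1]); cv2.imwrite('pics/s2.png',cv2.resize(im[100:280,220:380],None,fx=3,fy=3))
E
```

```text
eef_pos: [0.5434, -0.2999, 0.1589]
ft_force: [0.8, -0.5, -0.8]
eef_pos: [0.5376, -0.2999, 0.1583]
ft_force: [2.5, 0.5, -0.1]
```

View pics/s2.png

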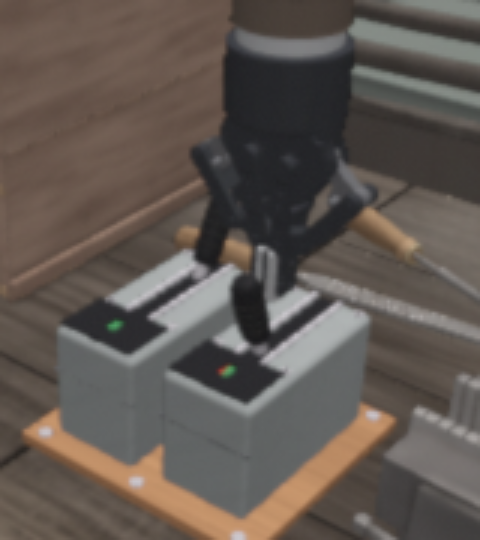

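The lever (250,310) is leaning off, pushed by the fingertips, and the window (228,371) is part red, part green. I'll keep pushing in small steps.

```bash
for k in 1; do python3 -m crank '.003 0 0 0 0 0 1;.003 0 .001 0 0 0 1;0 0 0 0 0 0 1'|grep -E 'eef|force';python3 -m crank '.003 0 0 0 0 0 1;0 0 0 0 0 0 1'|grep -E 'eef|force';python3 -m crank '.003 0 0 0 0 0 1;0 0 0 0 0 0 1'|grep -E 'eef|force'; done
```

```text
eef_pos: [0.5347, -0.3, 0.1582]
ft_force: [3.7, -0.2, -1.6]
eef_pos: [0.5341, -0.3, 0.159]
ft_force: [3.9, -1.2, -0.9]
eef_pos: [0.5337, -0.3001, 0.1597]
ft_force: [3.5, -0.2, 0.1]
```

```bash
python3 -m crank '.004 0 .001 0 0 0 1'|grep -E 'eef|force';python3 -m crank '.005 0 .001 0 0 0 1'|grep -E 'eef|force';python3 -m crank '.006 0 .001 0 0 0 1'|grep -E 'eef|force';python3 -m crank '.006 0 .001 0 0 0 1'|grep -E 'eef|force'
```

```text
eef_pos: [0.532, -0.3001, 0.1593]
ft_force: [9.8, 1.0, -0.3]
eef_pos: [0.5302, -0.3001, 0.159]
ft_force: [12.2, 0.7, -2.6]
eef_pos: [0.5283, -0.3003, 0.1589]
ft_force: [13.8, 0.8, -2.7]
eef_pos: [0.5271, -0.3004, 0.1592]
ft_force: [15.5, -0.3, -2.5]
```

```bash
python3 -m crank '.0062 0 .001 0 0 0 1'|grep -E 'eef|force'; python3 -m crank '.0062 0 .001 0 0 0 1'|grep -E 'eef|force';python3 - <<'E'
from h import *
im=np.ascontiguousarray(viewer.camera("scene")[:,:,::-1]); r,g=masks(im); roi=(285,213,306,232)
x0,y0,x1,y1=roi; print(r[y0:y1,x0:x1].astype(bool).sum(), g[y0:y1,x0:x1].astype(bool).sum(), readout.get_obs()['ft_force'])
cv2.imwrite('pics/s3.png',cv2.resize(im[190:250,240:320],None,fx=7,fy=7,interpolation=cv2.INTER_NEAREST))
E
```

```text
eef_pos: [0.5263, -0.3005, 0.1595]
ft_force: [15.8, -0.1, -2.5]
eef_pos: [0.5257, -0.3007, 0.1601]
ft_force: [16.1, 0.6, -1.8]
0 8 [15.86314603  0.55179078 -1.87193578]
```

View pics/s3.png

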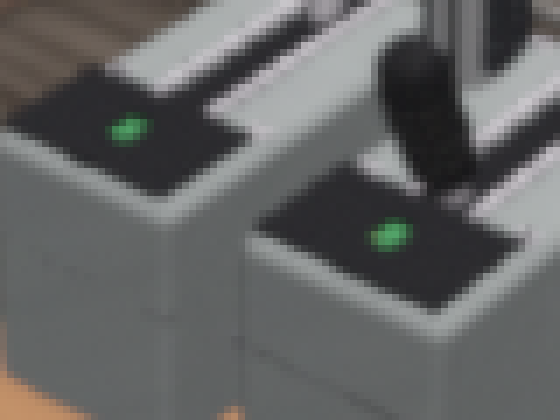

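The window at (390,235) is now fully green: 8 green and 0 red pixels, the same as the neighbour, with 16 N applied. I'll back off, go over the top of the lever and come down on its -x side.

```bash
python3 -m crank '-.01 0 0 0 0 0 1;-.015 0 0 0 0 0 1;-.012 0 0 0 0 0 1;0 0 -.03 0 0 0 1;0 0 -.03 0 0 0 1;0 0 -.01 0 0 0 1;0 0 0 0 0 0 1'; python3 - <<'E'
from h import *
im=np.ascontiguousarray(viewer.camera("scene")[:,:,::-1]); r,g=masks(im)
print((r[213:232,285:306]>0).sum(), (g[213:232,285:306]>0).sum())
E
```

```text
clock: 7.08
eef_pos: [0.55, -0.2979, 0.2313]
tool_rot: [-0.004, 1.0, -0.001, 0.028]
ft_force: [0.8, -0.1, 0.2]
grip_width: -0.0002
0 11
```

```bash
python3 -m crank '.026 0 0 0 .02 0 1;.026 0 0 0 .02 0 1;.026 0 0 0 .016 0 1;.024 0 0 0 0 0 1;0 0 0 0 0 0 1'; python3 - <<'E'
from h import *
im=np.ascontiguousarray(viewer.camera("scene")[:,:,::-1]); cv2.imwrite('pics/s4.png',cv2.resize(im[100:280,220:380],None,fx=3,fy=3))
E
```

```text
clock: 7.55
eef_pos: [0.4381, -0.2958, 0.2194]
tool_rot: [-0.004, 1.0, 0.002, -0.01]
ft_force: [-0.6, -0.5, -0.2]
grip_width: -0.0002
```

View pics/s4.png

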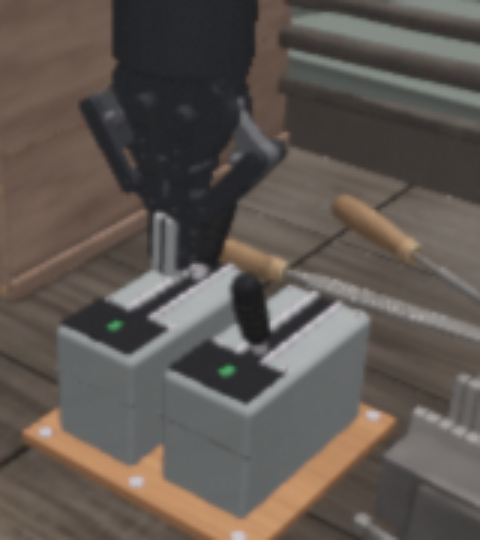

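Both windows are green, the lever leans off at (250,310), and the fingers are clear on the robot side. Next I descend and throw it to on.

```bash
python3 -m crank '0 0 .022 0 0 0 1;0 0 .022 0 0 0 1;0 0 .02 0 0 0 1;0 0 0 0 0 0 1;-.008 0 0 0 0 0 1;-.008 0 0 0 0 0 1;-.006 0 0 0 0 0 1;-.006 0 0 0 0 0 1;-.006 0 0 0 0 0 1'|grep -E 'eef|force'; python3 -m crank '-.006 0 0 0 0 0 1;-.006 0 0 0 0 0 1;-.006 0 0 0 0 0 1'|grep -E 'eef|force'
```

```text
eef_pos: [0.477, -0.2957, 0.1518]
ft_force: [-0.4, 0.8, -0.4]
eef_pos: [0.4984, -0.296, 0.1534]
ft_force: [-1.5, -0.1, 0.7]
```

```bash
python3 -m crank '-.006 0 0 0 0 0 1;-.006 0 0 0 0 0 1;-.006 0 0 0 0 0 1;-.006 0 0 0 0 0 1'|grep -E 'eef|force'; python3 -m crank '-.006 0 0 0 0 0 1;-.006 0 0 0 0 0 1;-.006 0 0 0 0 0 1'|grep -E 'eef|force'; python3 -m crank '-.005 0 0 0 0 0 1;-.005 0 0 0 0 0 1;-.005 0 0 0 0 0 1'|grep -E 'eef|force'
```

```text
eef_pos: [0.5242, -0.2959, 0.1537]
ft_force: [-0.7, -0.3, 1.0]
eef_pos: [0.544, -0.2957, 0.1532]
ft_force: [-1.5, 0.9, 1.3]
eef_pos: [0.5606, -0.2955, 0.1524]
ft_force: [-2.0, -1.2, -0.9]
```

```bash
for i in 1; do python3 -m crank '-.004 0 0 0 0 0 1;-.004 0 0 0 0 0 1'|grep -E 'eef|force'; python3 -m crank '-.004 0 0 0 0 0 1;-.004 0 0 0 0 0 1'|grep -E 'eef|force';  python3 -m crank '-.004 0 0 0 0 0 1'|grep -E 'eef|force'; python3 -m crank '-.004 0 0 0 0 0 1'|grep -E 'eef|force'; done
```

```text
eef_pos: [0.5692, -0.2953, 0.1513]
ft_force: [-2.1, -0.1, -0.3]
eef_pos: [0.5778, -0.295, 0.1506]
ft_force: [-2.1, 0.1, -0.3]
eef_pos: [0.5821, -0.2949, 0.1503]
ft_force: [-2.4, -0.5, -0.3]
eef_pos: [0.5865, -0.2948, 0.1502]
ft_force: [-0.6, -0.9, 0.1]
```

```bash
python3 -m crank '-.003 0 0 0 0 0 1'|grep -E 'eef|force'; python3 -m crank '-.003 0 0 0 0 0 1'|grep -E 'eef|force';  python3 -m crank '-.003 0 0 0 0 0 1'|grep -E 'eef|force'; python3 -m crank '-.003 0 0 0 0 0 1'|grep -E 'eef|force'
```

```text
eef_pos: [0.5901, -0.2948, 0.1502]
ft_force: [-2.5, -0.2, 0.4]
eef_pos: [0.5927, -0.2947, 0.1499]
ft_force: [-4.9, -0.2, 0.8]
eef_pos: [0.5943, -0.2946, 0.1493]
ft_force: [-6.7, -0.1, 0.1]
eef_pos: [0.5954, -0.2946, 0.1487]
ft_force: [-8.6, -0.4, 0.9]
```

The buffer is felt at -8.6 N. I'll back off and lift clear.

```bash
python3 -m crank '-.002 0 0 0 0 0 1;-.002 0 0 0 0 0 1;.008 0 0 0 0 0 1;.015 0 0 0 0 0 1;.025 0 0 0 0 0 1;.03 0 0 0 0 0 1;.03 0 0 0 0 0 1;0 0 -.03 0 0 0 1;.02 0 -.03 0 0 0 1;.03 0 -.03 0 0 0 1;.03 0 0 0 0 0 1;.03 0 0 0 0 0 1;0 0 0 0 0 0 1;0 0 0 0 0 0 1'; python3 - <<'E'
from h import *
a=viewer.camera("scene")[100:280,220:380,::-1]; b=viewer.camera("top")[120:230,230:340,::-1]
cv2.imwrite('pics/end.png',np.hstack([cv2.resize(a,(480,540)),cv2.resize(b,(320,540))]))
E
```

```text
clock: 11.43
eef_pos: [0.3721, -0.291, 0.2447]
tool_rot: [-0.005, 1.0, 0.007, -0.021]
ft_force: [0.2, 0.7, -0.1]
grip_width: -0.0003
```

View pics/end.png

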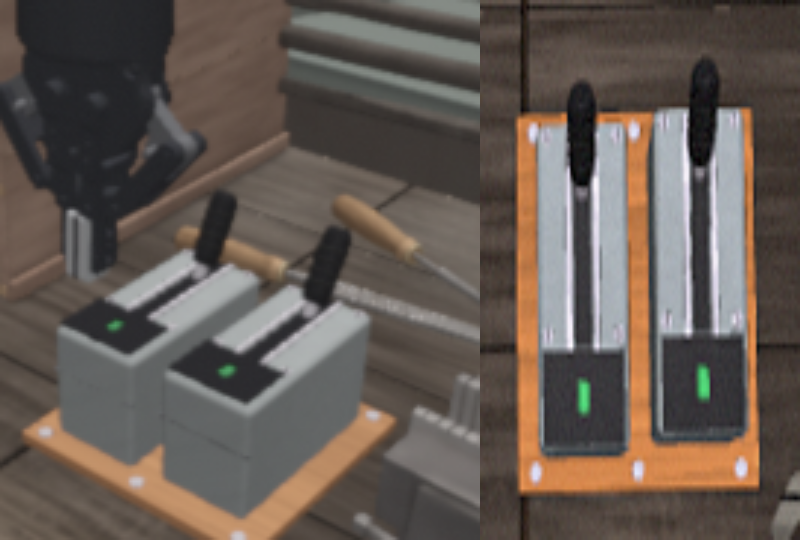

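Both levers stand at the same on angle, both windows are green at (115,325) and (227,371), and the gripper is clear of everything.

```bash
python3 -c "
from workcell import order; print(order.job_done())"
```

```text
the job is handed in; nothing more can be done
None
```

I reset the right-hand (-y) starter, threw its lever to on and handed the job in at about 11.5 s on the robot's clock.

- **Reset:** with the fingers shut, I pushed the lever to the off side. The reset spring came in, and I held at a measured 16 N until the window showed fully green. It stayed green after I let go.
- **Throw to on:** I went over the lever and pushed it to on from the robot side. It met the buffer at a measured 8.6 N just before two last 2 mm steps, whose force I did not read. Then I backed off and lifted clear.
- **Last checks:** both windows are green, and both levers stand at the same on angle in the scene and top views. The gripper is clear, and the force reads about zero (under 1 N). No check failed or disagreed.

I could not read the lever angles and flag position directly. They are judged from the pictures and from the tool's position and force.

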